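Show the underside of a specimen jar to the inspection camera

ROBOT

A 6-joint arm with a two-finger parallel gripper is mounted at the origin on a cart in front of the work surface, level with it; the furniture and walls round the work are solid. World frame = base frame: x ahead of the robot, y to its left, z up, the work surface at z = 0. Lengths are in mm, angles in degrees, forces in N, time in s.
With the tool pointing down it reaches from about 350 to 775 mm from the base axis. Payload 7.3 kg.
Tool frame: the origin (TCP) lies at the centre of the arm's flange, where the gripper is bolted on; the fingertips stand 178 mm ahead of it and the grasp point (between the pads) lies 159 mm ahead of it; z points along the fingers, x is the direction in which the jaws open and shut, and the axes are right-handed (so a half turn about z gives the same grasp; the last joint's range is limited). The gripper opens to 92 mm and grips with 3 to 60 N. Pads are 19 mm wide; open, the fingers measure 130 mm over their backs; the gripper's body (75 mm by 190 mm) begins 47 mm behind the grasp point.
Start: joints at [-76.948, 19.595, 87.324, -0, 73.075, -8.365], TCP at [191.726, -488.742, 404.741] pointing down, gripper open.
Joint ranges: [-145.02, 145.02], [-44.19, 115.74], [2.07, 154.8], [-57.11, 237.11], [16.16, 152.29], [-177.93, 177.93]. Speed limits (degrees/s): [147.25, 147.25, 180, 180, 180, 180].

INTERFACE

Orientations are given as [roll, pitch, yaw] about the fixed x, y, z axes, in that order (R = Rz(yaw) Ry(pitch) Rx(roll)).
In Python, from plant import r gives the robot as it stands.
- The arm moves only by the tool carry_out, never from a script. Its argument "rows" is a list of rows, each a list of 3 entries, a list of its own where there are three numbers: the opening in per cent of the stroke, from 0 (shut) to 100 (fully open), then the shift along the tool's x, y, z in m, then the turn, a rotation vector about the tool's x, y, z in rad. A call has 1 to 10 rows; each row shifts and turns the commanded pose from where the row before left it, along the tool's axes as they then stand; what a row does not reach is not made up. A row lasts 1/10 s, in which the tool goes at most 50 mm and 8.59 degrees, less where a joint would pass 70% of its speed; a pose out of reach is approached as far as the arm can. A call is refused whole if a number of a shift passes 0.05 or a number of a turn 0.15, either way. A call with a gripper value outside its range is refused whole. The fingers move at their own pace and stop on an object; "force" is the grip in N (left out, the last holds). Time passes only in rows, so rows that do not move let the fingers close. It gives the time, the measured TCP pose, the force and the opening at its end, in the units of the state.
- r.state(): the state, without advancing time (a new reading comes with each control period).
- r.get_image(name): name is "scene" or "top" or "wrist"; returns a dict with "pixels" (400x640x3 uint8, red, green, blue), "depth" (400x640 float32, mm along the optical axis (not along the pixel's ray), 0 where there is no reading), "fx", "fy", "cx", "cy" (pixels), "D" ([k1, k2, p1, p2, k3] as OpenCV has them; the pictures are not rectified), "rvec" (rotation vector, rad) and "tvec" (3), from world to camera coordinates, as OpenCV has them; the wrist camera has in their place "mount" (4x4, takes a point from camera to tool coordinates, whose origin is the TCP and whose axes are the tool frame's). Camera axes: x right, y down, z forward; pixel columns grow to the right and rows downward; lengths in mm; the calibration is good to about 2 mm. A picture is of the moment at which its call begins: read the wrist's pose just before it.
- r.hand_in(): hands the job in, once; it reports no verdict.
The state is a dict: "clock": time; "joint_positions": joint angles; "joint_vel": joint speeds; "effort": joint torques, N m; "position": TCP position; "orientation": TCP orientation; "contact_force": force on the tool from outside, world axes, zero at the start; "moment": the same for the moment, N m; "grip_width": finger opening in mm.
Only numpy, scipy, OpenCV 4.12 (cv2) and the standard library are available. Lean on these libraries where they do the work, as an engineer would, in place of code of your own. Each camera call takes 0.05 s, during which the arm holds its last target. There are 200 camera calls.

TASK

First slide the camera's black shutter fully open by its yellow tab; only then lift the red-capped jar out of the blue tray. Hold the jar in the air, cap away from the camera, with the middle of its base exactly midway between the two orange pointer tips and the base facing the lens squarely, and finish while still holding it there, still. Never let the jar knock the camera, and leave the two white-capped vials where they are.

Things in the scene. Friction and masses are not known exactly. Their poses are not given: they have to be found in the camera images.
- jar_center (a point): Squat white round plastic jar with a red screw cap, 44 mm in diameter, 48 mm tall, 35 to 70 g; starts upright in a tray pocket. The point is on its axis half-way up (24 mm above its base); z points from base to cap. Grip it across its 44 mm above the tray's top face (6 mm above the jar's base), best about 30 mm above its base. Its turn about its own axis does not matter.
- jar_base (a point): Middle of the jar's flat underside; z axis as the jar's.
- tray: Blue plastic tray, fixed, 66 x 206 x 12 mm, origin at the centre of its underside, long side along its y. Three round pockets, 51 mm in diameter and 6 mm deep, lie at y = -70, 0 and +70 mm; the jar and the two vials stand in them in any order.
- camera_stand: Fixed grey stand of the inspection camera; origin on the table under the middle of the lens, z up. Base plate 110 x 135 x 12 mm. The camera's white head box on it is tilted, so that the lens looks up and towards the stand's -x (roughly to the robot). The head spans y = -42 to +67 mm, its highest edge is 97 mm above the table.
- focus (a point): Point in the air midway between the two orange pointer balls (10 mm, 100 mm apart along y, on wires from the head), 60 mm in front of the head's face on the lens axis, 124 mm above the table. z: lens axis, from the lens outwards, 35 degrees from vertical towards the stand's -x; y: the stand's y. Here the jar's base belongs, its base-to-cap axis along this z. The air beyond is free.
- shutter_tab (a point): Yellow tab of the black sliding shutter that covers the lens: 14 x 10 x 26 mm (10 mm along y), rising along the lens axis from the shutter's upper edge; the point lies inside it, 10 mm below its end, 22 mm above the head's face. Axes as focus. Pushing it along +y opens the shutter. The air above the head on both sides of the tab is free.
- shutter (a joint): Shutter travel in m: 0 covers the lens, 0.042 is fully open (end stop). Slides along the stand's +y, with about 1.5 N of friction; stays where it is left.
- vial_a_center (a point): One of two alike small glass vials with white caps, 24 mm in diameter, 32 mm tall, standing in the tray; point half-way up. To be left alone.
- vial_b_center (a point): The other white-capped vial, the same; point half-way up. To be left alone.
Mind the look-alikes: they are no part of the job. Of the things that look like the part that bears jar_center, the middle-sized one is meant.

How it is judged:
By the outcome, as a careful person would: the job done as asked, in the order asked, and still so for the second after the job is handed in, while the arm keeps its last pose, push and grip.
It also fails if it takes over 48 s, if anything falls off the work surface, if the arm or the gripper's body presses on something with over 40 N, if the wrist force passes 120 N, or if a joint passes its speed limit or range.

## Working session

There is one attempt and no reset: what is moved stays moved. The work goes in short steps, Python scripts to look and compute and a tool call to move; the robot and the scene stay as the last step left them, time stands still between calls to the robot, and variables do not carry over. Pictures are saved under pics/ and viewed, about 8 in all and at most 12, crops included, and the job is handed in when it is done.

Besides the shell and the picture viewer there is one more tool, called after ">>>" as name(argument=value, ...), one argument or row to a line, values as JSON. carry_out: Moves the arm, as the interface text tells. Its arguments: {"type":"object","properties":{"rows":{"type":"array"},"force":{"type":"number"}},"required":["rows"]}

```bash
ls; mkdir -p pics; python3 - <<'E'
from plant import r
import cv2,pickle
s=r.state();print(s)
d={}
for n in("scene","top"):
    i=r.get_image(n);d[n]=i
    cv2.imwrite(f"pics/{n}0.png",i["pixels"][:,:,::-1])
    print(n,i["fx"],i["cx"],i["cy"],i["D"],i["rvec"],i["tvec"])
pickle.dump(d,open("im0.pkl","wb"))
E
```

```text
pics
{'clock': 0.0, 'joint_positions': array([-7.69488120e+01,  1.96331661e+01,  8.73768523e+01,  9.41154966e-04,
        7.30738728e+01, -8.36603094e+00]), 'joint_vel': array([-0.03947535,  0.04125314,  0.03265491, -0.00039923, -0.14847048,
        0.00379586]), 'effort': array([-1.09617954e-04, -4.31239200e+01, -2.44225895e+01,  7.18197436e-02,
        5.60576341e-02, -1.19292654e-04]), 'position': array([ 191.69033819, -488.60070223,  404.07669495]), 'orientation': array([-1.79986904e+02,  8.28675079e-02, -6.85830462e+01]), 'contact_force': array([-0.36523421,  1.6393081 , -0.63785877]), 'moment': array([ 0.00564948, -0.05247671,  0.02855906]), 'grip_width': 91.66359445697843}
scene 507.6647128167688 310.9437328043796 198.75554416169754 [-0.06204229  0.          0.          0.          0.        ] [ 0.89872163 -2.47919549  1.127077  ] [359.31809728 335.59390131 670.93584646]
top 373.2928354342895 324.13294502060853 196.84404674398905 [-0.0613287  0.         0.         0.         0.       ] [ 2.11752767 -2.17447794  0.20394583] [-80.49815699 531.82604107 852.16598963]
```

View pics/scene0.png

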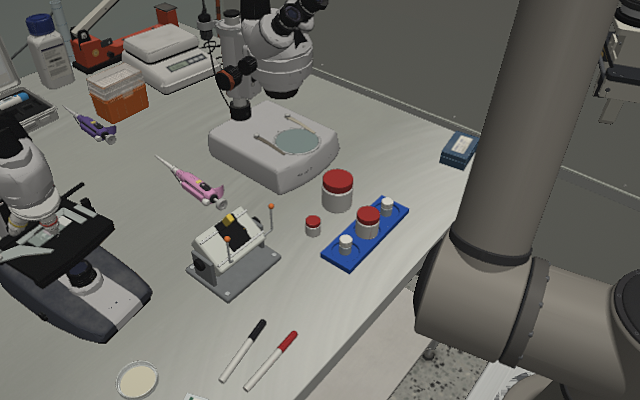

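View pics/top0.png

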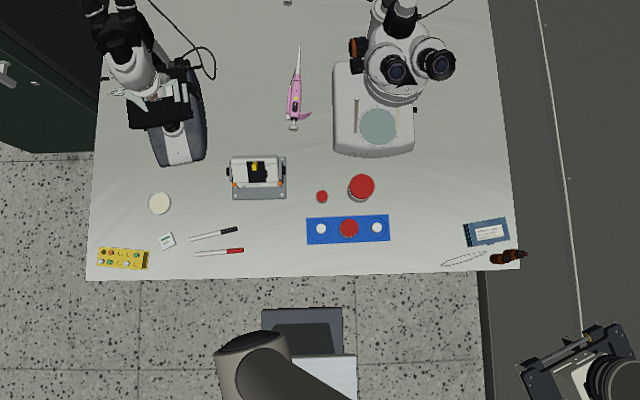

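The scene view shows the jar in the tray's middle pocket (368,222), with vials at (346,243) and (388,205). Two look-alike jars stand behind it, larger and smaller. The camera stand is at (235,250), orange balls at (227,239) and (271,206), and the yellow tab at (229,217). In the top view the jar is at (349,228), the stand at (258,178) and the tab at (254,167).

```bash
cat > h.py <<'E'
import numpy as np,cv2
from scipy.spatial.transform import Rotation as R
def pts(i,uv,state=None):
    uv=np.atleast_2d(uv).astype(float)
    K=np.array([[i["fx"],0,i["cx"]],[0,i["fy"],i["cy"]],[0,0,1]])
    n=cv2.undistortPoints(uv.reshape(-1,1,2),K,np.array(i["D"])).reshape(-1,2)
    z=i["depth"][uv[:,1].round().astype(int),uv[:,0].round().astype(int)]
    p=np.c_[n*z[:,None],z]
    if state is None:
        M=cv2.Rodrigues(np.array(i["rvec"]))[0]
        return (p-np.array(i["tvec"]).ravel())@M
    m=np.array(i["mount"]);p=p@m[:3,:3].T+m[:3,3]
    return R.from_euler('xyz',state["orientation"],degrees=True).apply(p)+state["position"]
def masks(i,roi):
    x0,y0,x1,y1=roi
    hsv=cv2.cvtColor(np.ascontiguousarray(i["pixels"]),cv2.COLOR_RGB2HSV)
    out={}
    for n,lo,hi in(("yellow",(22,150,100),(32,255,255)),("orange",(6,150,100),(18,255,255)),("red",(0,150,80),(4,255,255)),("blue",(105,150,60),(125,255,255))):
        m=cv2.inRange(hsv,lo,hi);k=np.zeros_like(m);k[y0:y1,x0:x1]=m[y0:y1,x0:x1]
        c=cv2.connectedComponentsWithStats(k)
        out[n]=[(c[3][j],c[2][j],np.argwhere(c[1]==j)[:,::-1]) for j in range(1,c[0]) if c[2][j][4]>4]
    return out
E
python3 - <<'E'
from h import *
import pickle
d=pickle.load(open("im0.pkl","rb"))
np.set_printoptions(precision=1,suppress=True)
for n,roi in(("scene",(180,160,420,300)),("top",(220,140,400,250))):
    i=d[n]
    for c,l in masks(i,roi).items():
        for ce,st,px in l:
            P=pts(i,px);P=P[P[:,0]>100]
            print(n,c,ce,st,np.median(P,0),P.min(0),P.max(0))
    x0,y0,x1,y1=roi
    cv2.imwrite(f"pics/{n}c.png",cv2.resize(i["pixels"][y0:y1,x0:x1,::-1],None,fx=3,fy=3,interpolation=cv2.INTER_CUBIC))
i=d["scene"]
# stand plate: pts with z 9..15 near stand
vv,uu=np.mgrid[190:305,170:300];P=pts(i,np.c_[uu.ravel(),vv.ravel()])
q=P[(abs(P[:,2]-12)<3)]
print(len(q),q.min(0),q.max(0),cv2.minAreaRect(q[:,:2].astype(np.float32)))
i=d["top"];vv,uu=np.mgrid[205:250,300:395];P=pts(i,np.c_[uu.ravel(),vv.ravel()])
hsv=cv2.cvtColor(np.ascontiguousarray(i["pixels"]),cv2.COLOR_RGB2HSV)[205:250,300:395].reshape(-1,3)
m=cv2.inRange(hsv[None],(105,150,60),(125,255,255))[0]>0
q=P[m];print(cv2.minAreaRect(q[:,:2].astype(np.float32)),np.median(q,0))
E
```

```text
scene yellow [229.6 217.7] [226 214   8   9  44] [586.5  66.9 117.3] [580.6  61.3 111.4] [592.7  70.3 122. ]
scene orange [270.8 205.5] [269 204   5   4  18] [546.6   8.9 128.3] [544.2   4.8 123.9] [551.   13.1 130.7]
scene orange [226.6 238.2] [224 236   6   6  28] [546.9 108.3 128.6] [544.3  82.1  87.6] [585.4 112.  131.1]
scene red [337.9 179.1] [323 169  30  22 469] [ 546.3 -177.6   69.1] [ 100.5 -207.1   59.6] [577.4 450.6 691.9]
scene red [368.  213.9] [357 206  22  16 274] [ 451.7 -146.1   55.7] [ 431.3 -169.    48. ] [ 472.2 -124.8   59.8]
scene red [312.7 220.5] [306 216  14  10 117] [533.2 -85.1  34. ] [521.  -98.4  30.4] [545.6 -71.3  36.6]
scene blue [377.6 203.1] [371 196  13  15  74] [ 480.4 -225.1   12.4] [ 463.2 -248.5    5.1] [ 486.3 -208.5   24.4]
scene blue [361.9 241.3] [ 321  202   88   71 1670] [ 436.9 -107.4   12.3] [ 100.5 -250.8   -0. ] [484.7 450.6 691.9]
top yellow [253.9 166.1] [251 162   6   9  41] [590.7  62.4 116.1] [584.4  57.5  83.6] [602.3  73.  121.1]
top orange [279.4 182.6] [278 181   4   4  13] [549.1   5.3 129.5] [546.1   1.1 126. ] [553.1   7.8
[... 336 characters left out ...]
 [348.8 227.5] [341 220  17  17 226] [ 452.9 -150.3   55.2] [ 382.2 -169.6   43.1] [471.5 -70.9 929.7]
top red [230. 249.] [228 249   5   1   5] [412.  137.5  11.6] [411.8 132.9  10. ] [412.1 142.1  13.7]
top red [239.2 248.8] [236 248   7   2   8] [411.5 114.3  12.7] [411.2 107.8  11.6] [413.8 122.5  14.4]
top blue [347.1 229.5] [ 306  215   84   29 1634] [ 449.8 -141.6   11.9] [ 382.2 -253.3    1.5] [486.6 -49.1 929.7]
1854 [ 531.6 -143.4    9. ] [807.9 138.6  15. ] ((633.7962646484375, 34.21772766113281), (214.1123809814453, 285.4731750488281), 40.52119827270508)
((434.85186767578125, -151.72872924804688), (101.39010620117188, 203.2359619140625), 1.3654767274856567) [ 449.8 -141.6   11.9]
```

View pics/scenec.png

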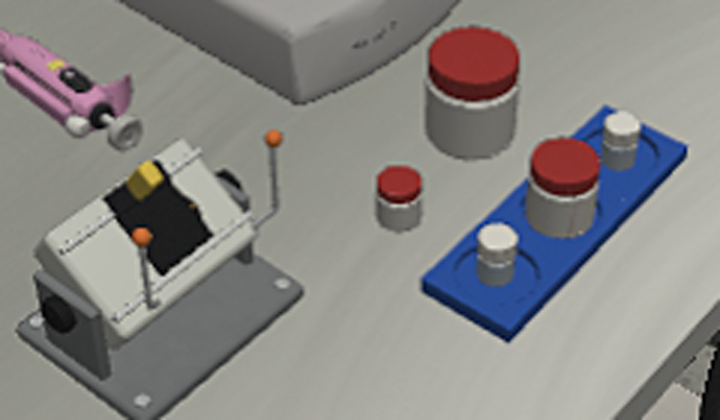

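The target jar is at about (452,-148), cap top near 54 mm, which fits. The balls are near (548, 7) and (548, 107), so the stand's yaw is about 0. I'll swing round the base at a safe height, closing the jaws, and look over the tray on the way.

>>> carry_out(
  rows=[
    [0,[-0.0019,-0.0449,0],[0,0,-0.0855]],
    [0,[-0.0019,-0.0449,0],[0,0,-0.0855]],
    [0,[-0.0019,-0.0449,0],[0,0,-0.0855]],
    [0,[-0.0019,-0.0449,0],[0,0,-0.0855]],
    [0,[-0.0019,-0.0449,0],[0,0,-0.0855]],
    [0,[-0.0019,-0.0449,0],[0,0,-0.0855]],
    [0,[-0.0019,-0.0449,0],[0,0,-0.0855]],
    [0,[-0.0019,-0.0449,0],[0,0,-0.0855]],
    [0,[-0.0019,-0.0449,0],[0,0,-0.0855]],
    [0,[0,0,0],[0,0,0]],
  ],
)

```text
clock: 1.1
position: [480.0, -213.1, 404.4]
orientation: [-179.9, 0.1, -24.1]
contact_force: [0.1, -1.0, 0.7]
grip_width: 16.5
```

```bash
cat > look.py <<'E'
import sys,pickle
from plant import r
from h import *
np.set_printoptions(precision=1,suppress=True)
s=r.state();i=r.get_image("wrist");pickle.dump((s,i),open(sys.argv[1]+".pkl","wb"))
print({k:s[k] for k in("clock","joint_positions","position","orientation","contact_force","grip_width")})
cv2.imwrite(f"pics/{sys.argv[1]}.png",i["pixels"][:,:,::-1])
print(i["fx"],i["cx"],i["cy"],np.array(i["mount"]))
for c,l in masks(i,(0,0,640,400)).items():
    for ce,st,px in l:
        if st[4]<15: continue
        P=pts(i,px,s);P=P[P[:,2]<200]
        if len(P): print(c,ce,st,np.median(P,0),np.percentile(P,3,axis=0),np.percentile(P,97,axis=0))
E
python3 look.py w1
```

```text
{'clock': 1.1, 'joint_positions': array([-32.3,  19.6,  87.3,   0.1,  73.1,  -8.3]), 'position': array([ 480. , -213.1,  404.4]), 'orientation': array([-179.9,    0.1,  -24.1]), 'contact_force': array([ 0.1, -1. ,  0.7]), 'grip_width': 16.4877333650675}
297.0109008435501 321.3002239154862 205.5941799265113 [[  1.   -0.   -0.   -0.1]
 [  0.    1.    0.3 -83.9]
 [ -0.   -0.3   1.   18.2]
 [  0.    0.    0.    1. ]]
red [320.3  61. ] [308  48  25  26 497] [534.7 -87.2  34.4] [523.3 -98.7  32.7] [546.  -76.   35.8]
red [370.2 137.8] [ 343  110   55   57 2401] [ 550.  -181.    69.6] [ 524.9 -206.3   68.3] [ 574.5 -156.7   71. ]
blue [279.1 134.3] [ 218   50  120  173 6051] [ 458.7 -125.    13.3] [ 422.3 -246.2    6.8] [484.2 -51.2  15.1]
```

View pics/w1.png

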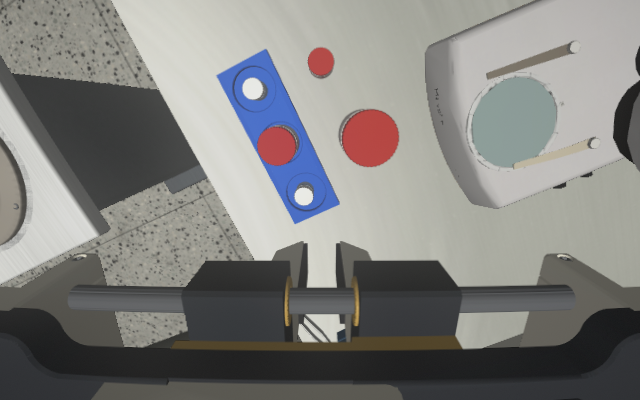

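The jar is at (277,145) between the white-capped vials at (253,89) and (304,195). The small and large look-alikes are at (320,61) and (370,138).

>>> carry_out(
  rows=[
    [0,[-0.0019,-0.0449,0],[0,0,-0.0855]],
    [0,[-0.0019,-0.0449,0],[0,0,-0.0855]],
    [0,[-0.0019,-0.0449,0],[0,0,-0.0855]],
    [0,[-0.0019,-0.0449,0],[0,0,-0.0855]],
    [0,[0,-0.02,0],[0,0,-0.0785]],
    [0,[0,0,0],[0,0,0]],
    [0,[0,0,0],[0,0,0]],
  ],
)

```text
clock: 1.85
position: [525.5, -25.5, 404.5]
orientation: [180.0, 0.0, -0.5]
contact_force: [0.1, -0.6, -0.7]
grip_width: 0.5
```

```bash
python3 look.py w2; python3 - <<'E'
import pickle
from h import *
np.set_printoptions(precision=1,suppress=True)
s,i=pickle.load(open("w1.pkl","rb"))
P=pts(i,[(267,52),(337,204),(296,221),(220,75),(253,89),(304,195)],s);print(P)
hsv=cv2.cvtColor(np.ascontiguousarray(i["pixels"]),cv2.COLOR_RGB2HSV)
m=((hsv[...,0]<8)|(hsv[...,0]>170))&(hsv[...,1]>130)
m[:115]=0;m[180:]=0;m[:,:250]=0;m[:,305:]=0
px=np.argwhere(m)[:,::-1];P=pts(i,px,s);P=P[P[:,2]>48];print(len(P),np.median(P,0),cv2.minEnclosingCircle(P[P[:,2]>51][:,:2].astype(np.float32)))
s,i=pickle.load(open("w2.pkl","rb"))
E
```

```text
{'clock': 1.85, 'joint_positions': array([-11.1,  19.7,  87.2,  -0.1,  73.1, -10.6]), 'position': array([525.5, -25.5, 404.5]), 'orientation': array([180. ,   0. ,  -0.5]), 'contact_force': array([ 0.1, -0.6, -0.7]), 'grip_width': 0.4955803256773818}
297.0109008435501 321.3002239154862 205.5941799265113 [[  1.   -0.   -0.    0.3]
 [  0.    1.    0.3 -83.9]
 [ -0.   -0.3   1.   18.2]
 [  0.    0.    0.    1. ]]
yellow [396.5 102.8] [386  97  23  12 247] [590.5  64.5 117.9] [582.9  60.3 105.9] [604.3  69.  121.8]
orange [348.9  46.8] [344  41  11  13 107] [548.6 106.6 129.8] [544.9 103.1 127.5] [552.8 110.4 131.6]
orange [346.9 171. ] [342 167  10   9  70] [548.4   7.6 129.7] [545.    4.  128.1] [551.9  11.  131.5]
red [214.8  34.2] [214  31   3   8  15] [406.8 144.5  14.4] [405.4 140.5  12.8] [408.1 147.5  17.2]
red [328.7 229.5] [319 220  21  20 321] [534.8 -86.5  34.2] [523.3 -98.6  32.9] [546.2 -75.   35.5]
blue [267.5 224.7] [ 241  195   52   65 2231] [452.2 -87.6  13.3] [ 421.6 -132.5    6.8] [482.7 -48.6  14.9]
[[ 484.2  -50.3   13.6]
 [ 485.2 -250.7   13.9]
 [ 425.6 -250.4   13.3]
 [ 422.7  -49.2   13.5]
 [ 455.   -83.2   38.2]
 [ 455.4 -215.8   40.6]]
1123 [ 453.9 -148.6   56.1] ((473.7169189453125, -144.15145874023438), 41.171539306640625)
```

View pics/w2.png

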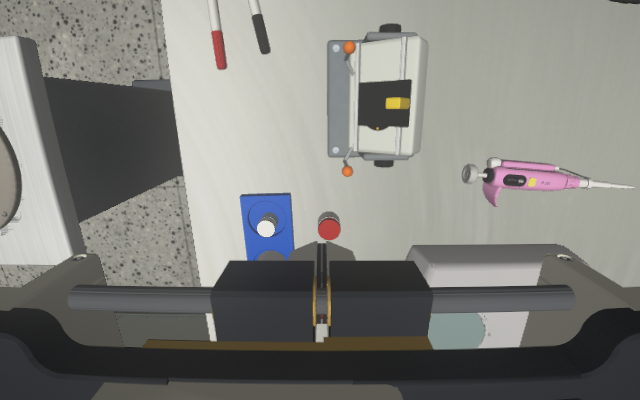

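Stand seen: balls at (349,47) and (347,171), tab at (396,103). From these, focus is about (548.5, 57.2, 124), the stand's yaw is about 0, and the tab is at y≈64.7, x≈588. Next I go down beside the tab on its -y side with the fingers shut.

>>> carry_out(
  rows=[
    [0,[0.031,-0.031,0],[0,0,-0.009]],
    [0,[0.0315,-0.031,0],[0,0,0]],
    [0,[0,0,0.04],[0,0,0]],
    [0,[0,0,0.04],[0,0,0]],
    [0,[0,0,0.035],[0,0,0]],
    [0,[0,0,0.008],[0,0,0]],
    [0,[0,0,0],[0,0,0]],
    [0,[0,0,0],[0,0,0]],
  ],
)

```text
clock: 2.7
position: [588.9, 36.5, 283.5]
orientation: [180.0, -0.2, 0.0]
contact_force: [-0.0, 0.3, 0.1]
grip_width: 0.4
```

```bash
python3 look.py w3|grep -v '^ '; python3 - <<'E'
from plant import r
import cv2
i=r.get_image("scene");cv2.imwrite("pics/s3.png",cv2.resize(i["pixels"][130:310,150:390,::-1],None,fx=3,fy=3,interpolation=cv2.INTER_CUBIC))
E
```

```text
{'clock': 2.7, 'joint_positions': array([-3.9, 32.9, 86. , -0. , 60.9, -3.9]), 'position': array([588.9,  36.5, 283.5]), 'orientation': array([180. ,  -0.2,   0. ]), 'contact_force': array([-0. ,  0.3,  0.1]), 'grip_width': 0.41457232976983}
297.0109008435501 321.3002239154862 205.5941799265113 [[  1.   -0.   -0.    0.3]
yellow [328.3 218.4] [308 205  43  26 687] [593.2  65.4 117.3] [583.1  60.7 104.4] [605.5  69.3 121.7]
orange [231.7 141.2] [223 132  18  20 275] [549.4 107.5 129.6] [545.6 103.5 127.6] [552.5 111.  131.5]
red [99.7 99.4] [ 93  79  15  47 207] [408.3 133.   14.5] [404.7 112.3  12.7] [411.  147.2  16.7]
blue [162.4 325.5] [156 313  14  27 197] [423.1 -91.9  13.6] [ 419.2 -108.4   12.4] [428.3 -76.8  14.7]
blue [172.2 316.4] [166 313  14  11  87] [431.8 -84.5   7.7] [427.3 -92.    6.9] [438.7 -80.4   8.7]
blue [206.2 329.2] [193 314  24  27 394] [468.9 -98.8  12.9] [ 456.5 -109.5    6.9] [478.1 -81.4  14.6]
```

View pics/s3.png

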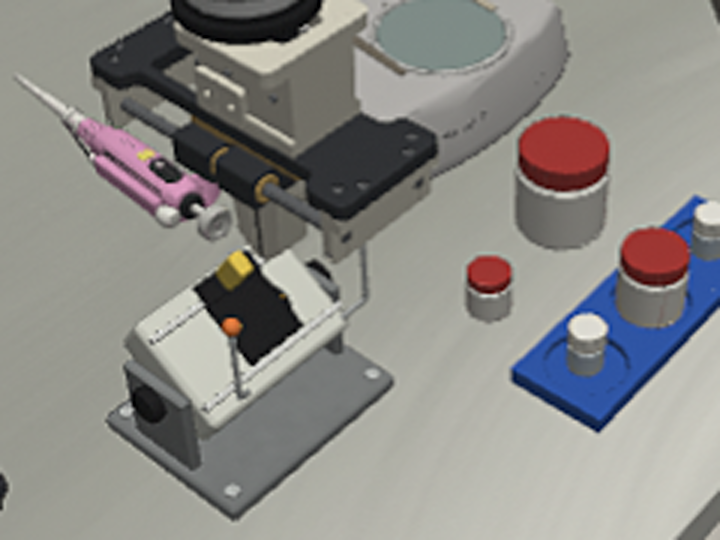

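The closed fingers stand beside the tab, which is at (235,268) in this crop, with nothing touched. Now I push along +y.

>>> carry_out(
  rows=[
    [0,[0,-0.006,0],[0,0,0]],
    [0,[0,-0.006,0],[0,0,0]],
    [0,[0,-0.006,0],[0,0,0]],
    [0,[0,-0.006,0],[0,0,0]],
    [0,[0,-0.006,0],[0,0,0]],
    [0,[0,-0.006,0],[0,0,0]],
    [0,[0,-0.006,0],[0,0,0]],
    [0,[0,-0.006,0],[0,0,0]],
  ],
)

```text
clock: 3.6
position: [588.2, 84.3, 281.8]
orientation: [179.7, -0.0, 0.2]
contact_force: [-1.1, -28.0, 2.9]
grip_width: 0.3
```

```bash
python3 look.py w4|egrep 'clock|yel|ora'
```

```text
{'clock': 3.6, 'joint_positions': array([ 0.8, 33.4, 85.3, -0.3, 61.2,  0.8]), 'position': array([588.2,  84.3, 281.8]), 'orientation': array([179.7,  -0. ,   0.2]), 'contact_force': array([ -1.1, -28. ,   2.9]), 'grip_width': 0.3447655423915927}
yellow [330.8 240. ] [310 226  43  28 712] [593.5 100.7 116.9] [583.3  95.6 104.2] [605.6 104.2 121.8]
orange [242.  237.1] [234 229  17  17 232] [549.4 108.3 129.6] [545.5 104.4 127.4] [552.8 111.5 131.3]
```

>>> carry_out(
  rows=[
    [0,[0,0,0],[0,0,0]],
    [0,[0,0,0],[0,0,0]],
  ],
)

```text
clock: 3.85
position: [588.2, 83.5, 281.8]
orientation: [179.7, 0.0, 0.1]
contact_force: [0.5, -13.4, 2.3]
grip_width: 0.3
```

```bash
python3 look.py w5|egrep 'clock|yel|ora'; python3 - <<'E'
from plant import r
import cv2,numpy as np
i=r.get_image("scene");a=cv2.resize(i["pixels"][180:310,170:300,::-1],None,fx=4,fy=4,interpolation=cv2.INTER_CUBIC)
b=cv2.imread("pics/w5.png")[100:360,180:440];b=cv2.resize(b,(520,520))[:, :280]
cv2.imwrite("pics/s5.png",np.hstack([a,b]))
E
```

```text
{'clock': 3.85, 'joint_positions': array([ 0.8, 33.4, 85.3, -0.3, 61.3,  0.8]), 'position': array([588.2,  83.5, 281.8]), 'orientation': array([179.7,   0. ,   0.1]), 'contact_force': array([  0.5, -13.4,   2.3]), 'grip_width': 0.29225322994306624}
yellow [330.8 239.3] [310 225  43  28 722] [593.1 100.5 117. ] [583.1  95.2 104. ] [605.5 104.1 121.8]
orange [241.9 236. ] [234 228  17  17 231] [549.5 108.4 129.6] [545.6 104.4 127.7] [552.7 111.4 131.3]
```

View pics/s5.png

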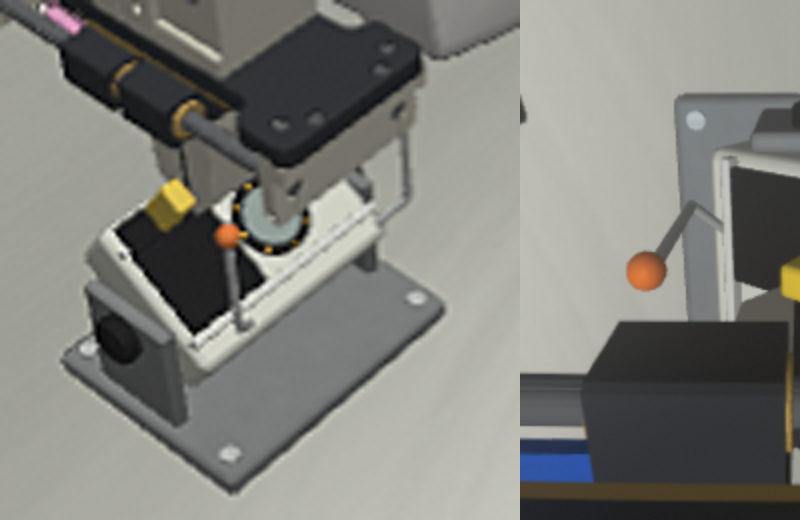

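The lens is fully uncovered and the shutter is over at the +y side (180,260). The push now meets a firm stop: 28 N, settling to 13 N against 1.5 N of friction. The tab is at stand y≈+42, so the shutter had started about 7 mm open. I'll back off, rise and go over the jar with the jaws opening.

>>> carry_out(
  rows=[
    [0,[0,0.015,0],[0,0,0]],
    [0,[0,0.005,-0.03],[0,0,0]],
    [0,[0,0,-0.045],[0,0,0]],
    [100,[0,0,-0.045],[0,0,0]],
    [100,[-0.022,0.036,0],[0,0,0]],
    [100,[-0.022,0.036,0],[0,0,0]],
    [100,[-0.022,0.036,0],[0,0,0]],
    [100,[-0.022,0.036,0],[0,0,0]],
    [100,[-0.022,0.036,0],[0,0,0]],
    [100,[-0.022,0.036,0],[0,0,0]],
  ],
)

```text
clock: 4.95
position: [455.3, -151.8, 401.6]
orientation: [-179.9, 0.0, 0.1]
contact_force: [0.4, -0.7, -0.7]
grip_width: 51.9
```

>>> carry_out(
  rows=[
    [100,[0,0,0],[0,0,0]],
    [100,[0,0,0],[0,0,0]],
  ],
)

```text
clock: 5.15
position: [456.2, -151.2, 401.7]
orientation: [-179.9, -0.0, -0.0]
contact_force: [0.1, 0.5, -0.3]
grip_width: 67.7
```

```bash
sed -i 's/^for c,l/hsv=cv2.cvtColor(np.ascontiguousarray(i["pixels"]),cv2.COLOR_RGB2HSV);m=((hsv[...,0]<8)|(hsv[...,0]>170))\&(hsv[...,1]>130)\nP=pts(i,np.argwhere(m)[:,::-1],s);P=P[(abs(P[:,2]-55)<5)\&(abs(P[:,0]-453)<30)\&(abs(P[:,1]+149)<30)]\nif len(P)>50: print("jar",len(P),P.mean(0),P.min(0),P.max(0))\n&/' look.py; python3 look.py w6; python3 - <<'E'
from plant import r
from h import *
i=r.get_image("top")
for c,l in masks(i,(220,140,400,210)).items():
    for ce,st,px in l:
        P=pts(i,px);P=P[P[:,2]<200];print(c,ce,st,P.mean(0) if len(P) else 0)
cv2.imwrite("pics/t6.png",cv2.resize(i["pixels"][130:260,210:410,::-1],None,fx=4,fy=4,interpolation=cv2.INTER_CUBIC))
E
```

```text
{'clock': 5.15, 'joint_positions': array([-27.5,  15.1,  94.3,   0.1,  70.6, -27.5]), 'position': array([ 456.2, -151.2,  401.7]), 'orientation': array([-179.9,   -0. ,   -0. ]), 'contact_force': array([ 0.1,  0.5, -0.3]), 'grip_width': 67.70681109670295}
297.0109008435501 321.3002239154862 205.5941799265113 [[  1.   -0.   -0.    0.3]
 [  0.    1.    0.3 -83.9]
 [ -0.   -0.3   1.   18.2]
 [  0.    0.    0.    1. ]]
jar 1021 [ 453.4 -148.4   56.2] [ 433.5 -169.    53.3] [ 473.4 -127.6   58.7]
orange [440.4  12.4] [435   6  12  13 122] [547.8   6.2 129.7] [544.3   2.8 127.3] [551.6  10.2 131.5]
red [389.3 129.1] [378 118  23  24 426] [534.9 -86.7  34.3] [523.1 -98.   32.9] [546.  -75.5  35.9]
red [403.7 216.7] [ 378  193   52   48 1935] [ 549.6 -180.9   69.6] [ 524.5 -206.    68.3] [ 574.7 -156.5   70.9]
blue [318.1 165.5] [ 290   93   54  160 5558] [ 452.6 -120.4   13.3] [ 421.8 -246.4    6.8] [483.4 -50.   15.1]
yellow [238.64102564 165.92307692] [236 162   6   9  39] [592.94357104  96.98541234 114.49658023]
orange [279.38461538 182.61538462] [278 181   4   4  13] [549.61728917   4.64054606 128.20809932]
orange [233.53846154 183.84615385] [232 182   4   4  13] [549.20671585 104.75157507 128.87630273]
```

View pics/w6.png

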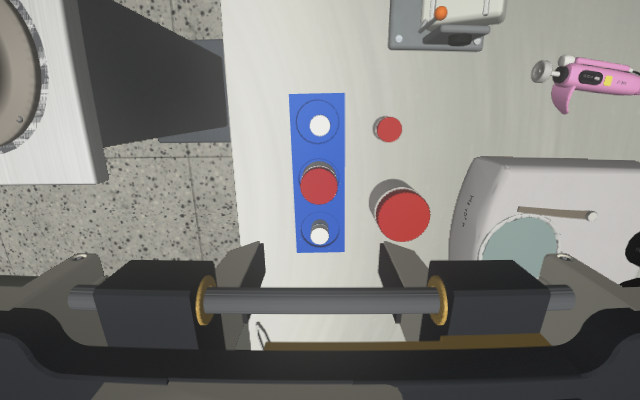

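The top view gives the tab at 97.0 against a ball midpoint of 54.7, so +42.3 mm: the shutter is fully open. The jar is at (318,185) in the wrist image, world (453.4,-148.4), with both vials still in their pockets. Descending to grip 30 mm above its base.

>>> carry_out(
  rows=[
    [80,[-0.0028,-0.0028,0.02],[0,0,0]],
    [80,[0,0,0.045],[0,0,0]],
    [80,[0,0,0.045],[0,0,0]],
    [80,[0,0,0.04],[0,0,0]],
    [80,[0,0,0.03],[0,0,0]],
    [80,[0,0,0.015],[0,0,0]],
    [80,[0,0,0.01],[0,0,0]],
    [80,[0,0,0.002],[0,0,0]],
    [80,[0,0,0],[0,0,0]],
    [80,[0,0,0],[0,0,0]],
  ],
)

```text
clock: 6.25
position: [454.2, -147.9, 195.6]
orientation: [179.9, -0.1, 0.1]
contact_force: [-0.1, -0.3, 0.8]
grip_width: 73.2
```

>>> carry_out(
  rows=[
    [0,[0,0,0],[0,0,0]],
    [0,[0,0,0],[0,0,0]],
    [0,[0,0,0],[0,0,0]],
    [0,[0,0,0],[0,0,0]],
    [0,[0,0,0],[0,0,0]],
    [0,[0,0,0],[0,0,0]],
    [0,[0,0,0],[0,0,0]],
    [0,[0,0,0],[0,0,0]],
  ],
  force=25,
)

```text
clock: 7.05
position: [453.8, -148.1, 194.9]
orientation: [180.0, -0.0, 0.1]
contact_force: [-0.3, -0.2, 4.1]
grip_width: 43.5
```

Gripped at 43.5 mm. Lifting gently.

>>> carry_out(
  rows=[
    [0,[0,0,-0.003],[0,0,0]],
    [0,[0,0,-0.006],[0,0,0]],
    [0,[0,0,-0.012],[0,0,0]],
    [0,[0,0,-0.022],[0,0,0]],
    [0,[0,0,-0.03],[0,0,0]],
    [0,[0,0,-0.03],[0,0,0]],
    [0,[0,0,-0.02],[0,0,0]],
    [0,[0,0,-0.01],[0,0,0]],
    [0,[0,0,0],[0,0,0]],
  ],
)

```text
clock: 7.95
position: [453.9, -148.1, 328.8]
orientation: [179.9, -0.1, 0.1]
contact_force: [0.1, -0.5, -1.1]
grip_width: 43.5
```

>>> carry_out(
  rows=[
    [0,[-0.005,-0.015,0],[0,0,0]],
    [0,[-0.007,-0.03,0],[0,0,0]],
    [0,[-0.008,-0.035,0],[0,0,0]],
    [0,[-0.008,-0.035,0],[0,0,0]],
    [0,[-0.008,-0.035,0],[0,0,0]],
    [0,[-0.006,-0.03,0],[0,0,0]],
    [0,[-0.004,-0.018,0],[0,0,0]],
    [0,[-0.002,-0.007,0],[0,0,0]],
    [0,[0,0,0],[0,0,0]],
    [0,[0,0,0],[0,0,0]],
  ],
)

```text
clock: 8.95
position: [405.3, 56.6, 327.3]
orientation: [180.0, 0.0, 0.1]
contact_force: [-0.2, 0.5, -1.5]
grip_width: 43.6
```

>>> carry_out(
  rows=[
    [0,[0,0,0],[0,0.031,0]],
    [0,[0,0,0],[0,0.07,0]],
    [0,[0,0,0],[0,0.1,0]],
    [0,[0,0,0],[0,0.12,0]],
    [0,[0,0,0],[0,0.11,0]],
    [0,[0,0,0],[0,0.1,0]],
    [0,[0,0,0],[0,0.055,0]],
    [0,[0,0,0],[0,0.025,0]],
    [0,[0,0,0],[0,0,0]],
    [0,[0,0,0],[0,0,0]],
  ],
)

```text
clock: 9.95
position: [407.4, 55.8, 333.9]
orientation: [-180.0, -34.7, 0.1]
contact_force: [0.2, 0.4, -1.6]
grip_width: 43.6
```

```bash
python3 look.py w7|egrep 'clock|yel|ora'
```

```text
{'clock': 9.95, 'joint_positions': array([ -3.7,   6.7, 122.6,   7.7,  16.2, -10.5]), 'position': array([407.4,  55.8, 333.9]), 'orientation': array([-180. ,  -34.7,    0.1]), 'contact_force': array([ 0.2,  0.4, -1.6]), 'grip_width': 43.62202902609728}
yellow [348.3 159.1] [341 154  15  11 152] [587.1  99.4 118.1] [582.4  94.9 114.7] [592.  103.7 121.5]
orange [317.7 154.9] [312 149  12  13 114] [546.9 107.5 129.4] [544.1 103.4 125.9] [551.1 111.1 131.2]
orange [507.8 219.9] [ 490  195   46   56 1387] [1154.9 -102.1   36.5] [1151.3 -165.7    5.2] [1198.2  -55.6   66.6]
orange [555.4 236.5] [539 224  29  32 265] [1443.  -204.6   69.6] [1438.7 -275.    41.5] [1453.3 -172.6   89.2]
```

View pics/w7.png

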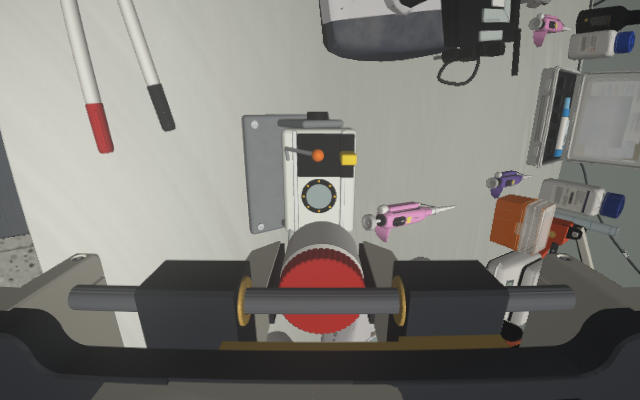

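The jar is held with its cap toward the gripper (322,290), and the lens is open (319,195). However, joint 5 is at its lower limit (16.2°), so this pre-pose was not reached fully. I'll fit the arm geometry to see whether the target pose leaves margin.

```bash
cat > kin.py <<'E'
import pickle
from h import *
from scipy.optimize import least_squares
S=[pickle.load(open(f"w{k}.pkl","rb"))[0] for k in range(1,8)]
def fk(q,p):
    a,h,L1,L2,e,d,o=p; q=np.radians(q)
    Rz=lambda t:R.from_euler('z',t);Ry=lambda t:R.from_euler('y',t)
    A=Rz(q[0]);B=A*Ry(q[1]);C=B*Ry(q[2])
    F=C*Rz(q[3])           # forearm along local z
    G=F*Ry(q[4]);H=G*Rz(q[5])
    pos=A.apply([a,o,h])+B.apply([0,0,L1])+C.apply([e,0,L2])+H.apply([0,0,d])
    return pos,H
def res(p):
    return np.concatenate([fk(s["joint_positions"],p)[0]-s["position"] for s in S]+[(p-P0)*.003])
P0=np.array([0,200,400,400,0,120,76.])
f=least_squares(res,P0);p=f.x
if __name__=="__main__":
    np.set_printoptions(precision=2,suppress=True)
    print(p,abs(f.fun[:21]).max())
    for s in S[::3]: print(fk(s["joint_positions"],p)[1].as_euler('xyz',degrees=True),s["orientation"])
    n=np.array([-np.sin(np.radians(35)),0,np.cos(np.radians(35))])
    lo=[-145,-44.2,2.1,-57.1,16.16,-177.9];hi=[145,115.7,154.8,237.1,152.3,177.9]
    for k in(0,20,40,60):
        T=np.array([548.7,57.3,124])+(188.9+k)*n
        for psi in (0,180):
            RT=R.from_euler('xyz',[180,-35,0],degrees=True)*R.from_euler('z',psi,degrees=True)
            for q0 in(S[-1]["joint_positions"],np.array([-3,10,115,170,17,-10.])):
                g=least_squares(lambda q:np.r_[fk(q,p)[0]-T,100*(RT.inv()*fk(q,p)[1]).as_rotvec()],np.clip(q0+[0,0,0,0,3,psi-360*(psi>90 and q0[5]+psi>170)],np.array(lo)+.1,np.array(hi)-.1),bounds=(lo,hi))
                print(k,psi,g.x,np.linalg.norm(g.fun))
E
python3 kin.py
```

```text
[  0.01 222.87 506.19 379.59  46.48 140.06  76.4 ] 0.003651411565044782
[179.9   -0.06 155.95] [-179.9     0.06  -24.05]
[-179.7     0.   -179.82] [179.7   -0.     0.18]
[ 179.97   34.67 -179.92] [-179.97  -34.67    0.08]
0 0 [  -2.08   16.15  119.54   -3.58   16.16 -177.9 ] 12.849812449354083
0 0 [ -3.46  16.01 119.84  10.66  16.16 166.63] 12.138298380882294
0 180 [ -3.46  16.01 119.84  10.66  16.16 -13.37] 12.13829838559426
0 180 [ -2.52  17.98 128.3  179.81  16.16 177.9 ] 26.93031542724198
20 0 [  -2.14   13.26  120.69   -3.59   16.16 -177.9 ] 9.95234743666805
20 0 [ -3.44  13.11 120.96   9.44  16.16 167.91] 9.015824618131187
20 180 [ -3.44  13.11 120.96   9.44  16.16 -12.09] 9.015824623059187
20 180 [ -2.58  15.15 129.46 179.78  16.16 177.9 ] 29.966669359662927
40 0 [  -2.19   10.34  121.75   -3.6    16.16 -177.9 ] 7.0543843558892485
40 0 [ -3.43  10.19 121.99   8.43  16.16 168.97] 5.655983458486889
40 180 [ -3.43  10.19 121.98   8.43  16.16 -11.03] 5.655983458163523
40 180 [ -2.65  12.29 130.52 179.76  16.16 177.9 ] 33.241918840002135
60 0 [  -2.25    7.39  122.7    -3.61   16.16 -177.9 ] 4.689837488689173
60 0 [ -3.44   7.24 122.92   7.56  16.16 169.88] 2.0631639498760457
60 180 [ -3.44   7.24 122.92   7.56  16.16 -10.12] 2.0631639498748404
60 180 [ -2.71   9.4  131.48 179.75  16.16 177.9 ] 36.75341448024924
```

The fit is exact to 0.004 mm. It shows that a grip straight along the jar's axis cannot reach the target, because joint 5 would need less than 16°. I need a grip tilted about the jaw axis, so I'll set the jar down on free table, tilt and regrip. Checking which tilt works:

```bash
cat > ik.py <<'E'
from kin import *
lo=np.array([-145,-44.2,2.1,-57.1,16.2,-177.9]);hi=np.array([145,115.7,154.8,237.1,152.3,177.9])
Z=R.from_euler('z',180,degrees=True)
def ik(T,RT,q0):
    best=None
    for j4 in(q0[3],q0[3]+60,q0[3]-60):
        x0=q0.copy();x0[3]=j4;x0[4]=max(x0[4],25)
        g=least_squares(lambda q:np.r_[fk(q,p)[0]-T,100*(RT.inv()*fk(q,p)[1]*Z).as_rotvec()],np.clip(x0,lo+.1,hi-.1),bounds=(lo,hi))
        if best is None or g.cost<best.cost-1e-6: best=g
    return best.x,np.linalg.norm(best.fun)
def pose(base,tilt,beta,g=30,back=0,axis='x'):
    B=R.from_euler('xyz',[180,-tilt,0],degrees=True)
    n=-B.apply([0,0,1])
    if axis=='y':B=B*R.from_euler('z',-90,degrees=True)
    RT=B*R.from_euler('x',beta,degrees=True)
    return np.array(base)+(g+back)*n-159*RT.apply([0,0,1]),RT
E
python3 - <<'E'
from ik import *
np.set_printoptions(precision=1,suppress=True)
q=S[-1]["joint_positions"]
F=[548.7,57,124]
for ax in'xy':
  for b in(-35,-30,-25,-20,20,25,30,35):
    print(ax,b,*[ (lambda a:(a[0],round(a[1],2)))(ik(*pose(bb,t,b,30,k,ax),q)) for bb,t,k in((F,35,0),([430,-10,0],0,0))])
E
```

```text
x -35 (array([ 19.5,  27.4, 109.3, -57.1,  48.7,  74. ]), np.float64(14.96)) (array([ 11. ,  37. , 113.2, -48.2,  49. ,  49.7]), np.float64(0.0))
x -30 (array([ 17.2,  24.9, 111.8, -57.1,  42.3,  71.5]), np.float64(13.3)) (array([  8.2,  34.9, 114. , -44.2,  45.2,  44. ]), np.float64(0.0))
x -25 (array([ 14.5,  22.6, 114.2, -57.1,  35.6,  68.8]), np.float64(11.15)) (array([  5.3,  33.1, 114.8, -39.2,  41.7,  37.2]), np.float64(0.0))
x -20 (array([ 11.6,  20.6, 116.4, -57.1,  28.8,  66. ]), np.float64(8.44)) (array([  2.1,  31.5, 115.4, -33.1,  38.7,  29.2]), np.float64(0.0))
x 20 (array([-18.8,  18.6, 122.2,  70.6,  31.8, -85.2]), np.float64(0.0)) (array([-24.5,  31.8, 114.6,  26. ,  45.2, -44.9]), np.float64(0.0))
x 25 (array([-22. ,  20.4, 121.4,  70.7,  38.4, -88.2]), np.float64(0.0)) (array([-27.3,  33.4, 113.9,  29.9,  48.9, -50.4]), np.float64(0.0))
x 30 (array([-24.8,  22.4, 120.2,  70.2,  44.7, -90.4]), np.float64(0.0)) (array([-29.9,  35.2, 113. ,  33. ,  52.8, -55.1]), np.float64(0.0))
x 35 (array([-27.1,  24.8, 118.8,  69.4,  50.7, -92.2]), np.float64(0.0)) (array([-32.3, 
[... 564 characters left out ...]
129.2,   82.8,   16.2, -177.9]), np.float64(44.51)) (array([ -17.1,   25.2,  129.7,   37.8,   16.2, -143.7]), np.float64(14.49))
y 20 (array([ -2.5,  19.9, 106.3,   1. ,  38.9, -93.2]), np.float64(0.0)) (array([ -9.3,  37.5, 100.6,  -3.6,  61.7, -97.1]), np.float64(0.0))
y 25 (array([ -2.3,  21.7, 102.1,   0.6,  46.2, -92.7]), np.float64(0.0)) (array([ -8.9,  40.1,  96.8,  -4.1,  67.8, -96.6]), np.float64(0.0))
y 30 (array([ -2.2,  23.8,  97.9,   0.2,  53.2, -92.3]), np.float64(0.0)) (array([ -8.6,  42.8,  93.1,  -4.4,  73.8, -96.2]), np.float64(0.0))
y 35 (array([ -2.1,  26.2,  93.7,   0. ,  60.1, -92.1]), np.float64(0.0)) (array([ -8.2,  45.6,  89.5,  -4.8,  79.6, -95.9]), np.float64(0.0))
```

A tilt of +20° about the jaw axis works in both places (joint 4 ≈ 70°, joint 5 ≈ 32° at the target). Undoing the forward tilt first.

>>> carry_out(
  rows=[
    [0,[0,0,0],[0,-0.04,0]],
    [0,[0,0,0],[0,-0.09,0]],
    [0,[0,0,0],[0,-0.12,0]],
    [0,[0,0,0],[0,-0.12,0]],
    [0,[0,0,0],[0,-0.12,0]],
    [0,[0,0,0],[0,-0.09,0]],
    [0,[0,0,0],[0,-0.031,0]],
    [0,[0,0,0],[0,0,0]],
    [0,[0,0,0],[0,0,0]],
  ],
)

```text
clock: 10.9
position: [407.0, 56.3, 333.4]
orientation: [-180.0, 0.3, 0.1]
contact_force: [-0.0, 0.0, -0.6]
grip_width: 43.4
```

>>> carry_out(
  rows=[
    [0,[0.005,0.016,0],[0,0.005,0]],
    [0,[0.01,0.03,0.01],[0,0,0]],
    [0,[0.008,0.02,0.03],[0,0,0]],
    [0,[0,0,0.04],[0,0,0]],
    [0,[0,0,0.03],[0,0,0]],
    [0,[0,0,0.02],[0,0,0]],
    [0,[0,0,0.007],[0,0,0]],
    [0,[0,0,0],[0,0,0]],
    [0,[0,0,0],[0,0,0]],
  ],
)

```text
clock: 11.8
position: [430.1, -9.5, 197.2]
orientation: [-180.0, 0.0, 0.2]
contact_force: [-0.2, -0.3, -1.3]
grip_width: 43.4
```

>>> carry_out(
  rows=[
    [0,[0,0,0.004],[0,0,0]],
    [0,[0,0,0.002],[0,0,0]],
    [0,[0,0,0.001],[0,0,0]],
    [0,[0,0,0.001],[0,0,0]],
    [0,[0,0,0],[0,0,0]],
    [0,[0,0,0],[0,0,0]],
  ],
)

```text
clock: 12.4
position: [429.8, -9.5, 188.9]
orientation: [-180.0, 0.1, 0.2]
contact_force: [-1.0, 0.7, 5.4]
grip_width: 43.6
```

The jar stands on the table (5 N reading at exactly the expected height). Opening, then tilting 20° about the jaw axis round the grasp point.

>>> carry_out(
  rows=[
    [80,[0,0,0],[0,0,0]],
    [80,[0,0,0],[0,0,0]],
    [80,[0,0,0],[0,0,0]],
    [80,[0,0,0],[0,0,0]],
    [80,[0,0.0139,0.0006],[0.0873,0,0]],
    [80,[0,0.0139,0.0006],[0.0873,0,0]],
    [80,[0,0.0139,0.0006],[0.0873,0,0]],
    [80,[0,0.0139,0.0006],[0.0873,0,0]],
    [80,[0,0,0],[0,0,0]],
    [80,[0,0,0],[0,0,0]],
  ],
)

```text
clock: 13.4
position: [429.7, -64.2, 178.6]
orientation: [-160.1, 0.2, 0.1]
contact_force: [0.3, 0.3, -0.8]
grip_width: 73.4
```

```bash
python3 look.py w8|egrep 'clock|yel|ora'; python3 - <<'E'
from plant import r
import cv2
from h import *
np.set_printoptions(precision=1,suppress=True)
s=r.state()
Rt=R.from_euler('xyz',s["orientation"],degrees=True);print("grasp",s["position"]+Rt.apply([0,0,159]))
i=r.get_image("scene");cv2.imwrite("pics/s8.png",cv2.resize(i["pixels"][150:350,170:440,::-1],None,fx=2.9,fy=2.9,interpolation=cv2.INTER_CUBIC))
E
```

```text
{'clock': 13.4, 'joint_positions': array([-24.5,  31.9, 114.7,  25.8,  45.2, -44.8]), 'position': array([429.7, -64.2, 178.6]), 'orientation': array([-160.1,    0.2,    0.1]), 'contact_force': array([ 0.3,  0.3, -0.8]), 'grip_width': 73.35549201419072}
grasp [429.1  -9.4  29.3]
```

View pics/s8.png

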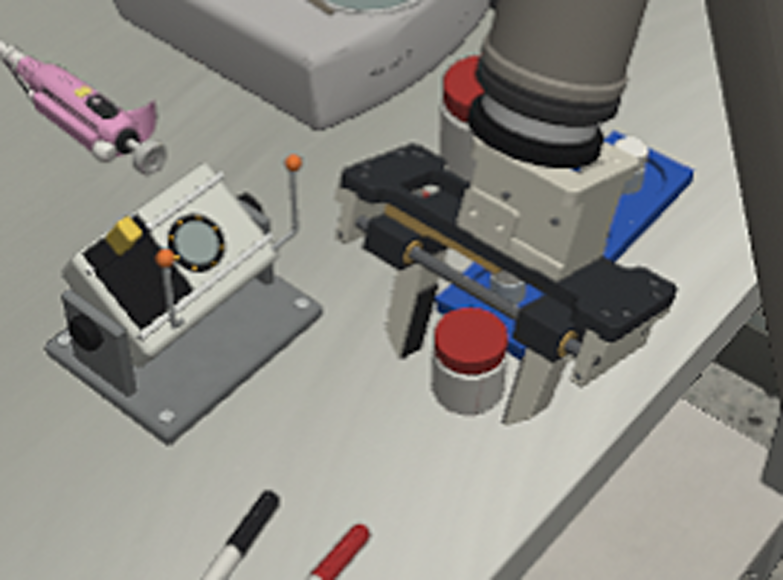

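The jar stands upright at (470,360) between the tilted open fingers, the lens is fully open (195,240), and nothing is touching. Closing.

>>> carry_out(
  rows=[
    [0,[0,0,0],[0,0,0]],
    [0,[0,0,0],[0,0,0]],
    [0,[0,0,0],[0,0,0]],
    [0,[0,0,0],[0,0,0]],
    [0,[0,0,0],[0,0,0]],
    [0,[0,0,0],[0,0,0]],
    [0,[0,0,0],[0,0,0]],
    [0,[0,0,0],[0,0,0]],
  ],
  force=25,
)

```text
clock: 14.3
position: [429.8, -64.0, 178.8]
orientation: [-159.9, 0.1, 0.1]
contact_force: [-0.2, 1.4, 0.9]
grip_width: 43.4
```

```bash
cat > plan.py <<'E'
# jar base fixed in tool at grip (jar upright at base point B0): steps to bring it to a target
from ik import *
from plant import r
np.set_printoptions(precision=4,suppress=True)
import sys
B0=np.array([429.8,-9.8,0.])
if sys.argv[1]=="grip":
    s=r.state();Rt=R.from_euler('xyz',s["orientation"],degrees=True)
    np.savez("grip.npz",b=Rt.inv().apply(B0-s["position"]),a=Rt.inv().apply([0,0,1]))
g=np.load("grip.npz");s=r.state()
Rt=R.from_euler('xyz',s["orientation"],degrees=True)
n=np.array([-np.sin(np.radians(35)),0,np.cos(np.radians(35))]);F=np.array([548.7,57.,124])
base=s["position"]+Rt.apply(g["b"]);ax=Rt.apply(g["a"])
print("base",base,"axis",ax,"off focus",base-F,"along n",(base-F)@n,"angle to n",np.degrees(np.arccos(min(1,ax@n))),"g",g["b"],g["a"])
for k in(80,40,0):
    RT=R.from_euler('y',-35,degrees=True)*R.from_euler('xyz',[-160.1,0.,0],degrees=True)
    # jar axis exactly n
    v=np.cross(RT.apply(g["a"]),n);RT=R.from_rotvec(v)*RT
    T=F+k*n-RT.apply(g["b"])
    q,e=ik(T,RT,s["joint_positions"])
    print(k,"T",T,"world d",T-s["position"],"tool shift",Rt.inv().apply(T-s["position"]),"tool turn",(Rt.inv()*RT).as_rotvec(),"q",q.round(1),round(e,3))
E
python3 plan.py grip
```

```text
base [429.8  -9.8   0. ] axis [-0. -0.  1.] off focus [-118.9  -66.8 -124. ] along n -33.376615209695586 angle to n 35.000000000000014 g [  0.4666  10.4181 186.5519] [-0.0021 -0.3431 -0.9393]
80 T [400.1778   2.7817 335.9445] world d [-29.6655  66.8001 157.1409] tool shift [ -29.8194 -116.7093 -124.6006] tool turn [-0.0008  0.5746 -0.2072] q [-21.4   6.8 123.6  56.3  38.3 -70.1] 0.0
40 T [423.1209   2.7817 303.1785] world d [ -6.7225  66.8001 124.3748] tool shift [  -6.8085 -105.4285  -93.8883] tool turn [-0.0008  0.5746 -0.2072] q [-20.   12.8 123.2  63.1  34.6 -77.4] 0.0
0 T [446.064    2.7817 270.4124] world d [16.2206 66.8001 91.6088] tool shift [ 16.2023 -94.1478 -63.176 ] tool turn [-0.0008  0.5746 -0.2072] q [-18.8  18.7 122.2  70.5  31.9 -85. ] 0.0
```

>>> carry_out(
  rows=[
    [0,[0,-0.0017,-0.0047],[0,0,0]],
    [0,[0,-0.0051,-0.0141],[0,0,0]],
    [0,[0,-0.0103,-0.0282],[0,0,0]],
    [0,[0,-0.012,-0.0329],[0,0,0]],
    [0,[0,-0.0103,-0.0282],[0,0,0]],
    [0,[0,-0.0051,-0.0141],[0,0,0]],
    [0,[0,0,0],[0,0,0]],
    [0,[0,0,0],[0,0,0]],
  ],
)

```text
clock: 15.1
position: [429.8, -64.1, 308.5]
orientation: [-160.0, 0.1, 0.1]
contact_force: [-0.6, 0.6, -0.3]
grip_width: 43.4
```

```bash
python3 plan.py x | head -3
```

```text
base [429.7672 -10.01   129.6947] axis [0.     0.0005 1.    ] off focus [-118.9328  -67.01      5.6947] along n 72.88183467665611 angle to n 35.002732875279285 g [  0.4666  10.4181 186.5519] [-0.0021 -0.3431 -0.9393]
80 T [400.1778   2.7817 335.9445] world d [-29.6437  66.914   27.4172] tool shift [-29.5267 -72.3087  -2.749 ] tool turn [-0.0003  0.5748 -0.2071] q [-21.4   6.8 123.6  56.3  38.3 -70.1] 0.0
40 T [423.1209   2.7817 303.1785] world d [-6.7006 66.914  -5.3489] tool shift [ -6.5143 -61.0438  27.9679] tool turn [-0.0003  0.5748 -0.2071] q [-20.   12.8 123.2  63.1  34.6 -77.4] 0.0
```

>>> carry_out(
  rows=[
    [0,[-0.005,-0.012,0],[0,0,0]],
    [0,[-0.01,-0.024,-0.001],[0,0,0]],
    [0,[-0.0098,-0.024,-0.001],[0,0,0]],
    [0,[-0.0047,-0.0123,-0.0007],[0,0,0]],
    [0,[0,0,0],[0,0.0615,-0.0222]],
    [0,[0,0,0],[0,0.123,-0.0443]],
    [0,[0,0,0],[0,0.123,-0.0443]],
    [0,[0,0,0],[0,0.123,-0.0443]],
    [0,[0,0,0],[0,0.0965,-0.0347]],
    [0,[0,0,0],[0,0.0478,-0.0172]],
  ],
)

```text
clock: 16.1
position: [399.8, 3.0, 335.6]
orientation: [-159.9, -35.0, -0.1]
contact_force: [-0.5, 0.3, -1.3]
grip_width: 43.5
```

>>> carry_out(
  rows=[
    [0,[0,0,0],[0,0,0]],
    [0,[0,0,0],[0,0,0]],
  ],
)

```text
clock: 16.3
position: [400.4, 2.9, 335.9]
orientation: [-159.9, -34.8, -0.0]
contact_force: [0.4, -0.5, -1.2]
grip_width: 43.6
```

```bash
python3 plan.py x; python3 look.py w9|egrep 'clock|yel|ora'
```

```text
base [502.6497  57.2462 189.2623] axis [-0.5717 -0.0009  0.8205] off focus [-46.0503   0.2462  65.2623] along n 79.87314418238847 angle to n 0.14055308079106762 g [  0.4666  10.4181 186.5519] [-0.0021 -0.3431 -0.9393]
80 T [400.1778   2.7817 335.9445] world d [-0.1807 -0.0872  0.0875] tool shift [-0.0986  0.0217 -0.1942] tool turn [-0.0009  0.002  -0.0012] q [-21.4   6.8 123.6  56.3  38.3 -70.1] 0.0
40 T [423.1209   2.7817 303.1785] world d [ 22.7623  -0.0872 -32.6786] tool shift [ 0.0758 13.7786 37.3653] tool turn [-0.0009  0.002  -0.0012] q [-20.   12.8 123.2  63.1  34.6 -77.4] 0.0
0 T [446.064    2.7817 270.4124] world d [ 45.7054  -0.0872 -65.4447] tool shift [ 0.2501 27.5354 74.9248] tool turn [-0.0009  0.002  -0.0012] q [-18.8  18.7 122.2  70.5  31.9 -85. ] 0.0
{'clock': 16.3, 'joint_positions': array([-21.4,   6.9, 123.5,  56.2,  38.3, -69.9]), 'position': array([400.4,   2.9, 335.9]), 'orientation': array([-159.9,  -34.8,   -0. ]), 'contact_force': array([ 0.4, -0.5, -1.2]), 'grip_width': 43.61952836451376}
yellow [349.  207.4] [343 203  13  10 124] [587.   99.1 117.9] [582.6  94.2 113.6] [591.7 103.2 121.7]
orange [322.7 197.3] [318 193  10  10  83] [546.6 106.9 129.4] [544.4 102.6 125.5] [550.6 110.6 131.8]
orange [512.6 282. ] [498 278  30   8 174] [1154.5  -63.3   37.6] [1151.8  -71.5    8.4] [1158.8  -57.5   67. ]
orange [515.2 319.6] [503 312  24  18 329] [1154.7 -150.7   43.7] [1151.6 -169.    20.1] [1157.7 -132.1   64.9]
```

Reached as planned, with the axis within 0.2°. Advancing along the lens axis to the focus, slowing at the end.

>>> carry_out(
  rows=[
    [0,[0,0.0035,0.0095],[0,0.002,-0.001]],
    [0,[0,0.007,0.019],[0,0,0]],
    [0,[0,0.0075,0.0204],[0,0,0]],
    [0,[0,0.0055,0.015],[0,0,0]],
    [0,[0,0.0028,0.0076],[0,0,0]],
    [0,[0.0002,0.0012,0.0034],[0,0,0]],
    [0,[0,0,0],[0,0,0]],
    [0,[0,0,0],[0,0,0]],
    [0,[0,0,0],[0,0,0]],
  ],
)

```text
clock: 17.25
position: [446.3, 2.7, 271.5]
orientation: [-159.9, -35.1, 0.0]
contact_force: [0.1, 0.6, -0.4]
grip_width: 43.6
```

```bash
python3 plan.py x|egrep '^base|^0'; python3 look.py w10|egrep 'clock|yel|ora'; python3 - <<'E'
from plant import r
from h import *
np.set_printoptions(precision=1,suppress=True)
o=[]
for n,roi in(("scene",(180,140,420,300)),("top",(220,130,320,260))):
    i=r.get_image(n)
    for c,l in masks(i,roi).items():
        for ce,st,px in l:
            P=pts(i,px);P=P[(P[:,2]<300)&(P[:,0]>300)]
            if len(P)>4: print(n,c,ce,st[4],P.mean(0),P.min(0),P.max(0))
    x0,y0,x1,y1=roi
    o.append(cv2.resize(i["pixels"][y0:y1,x0:x1,::-1],None,fx=3.2,fy=3.2,interpolation=cv2.INTER_CUBIC) if n=="scene" else None)
cv2.imwrite("pics/s10.png",o[0])
E
```

```text
base [549.3737  56.9616 125.4658] axis [-0.5762 -0.0004  0.8173] off focus [ 0.6737 -0.0384  1.4658] along n 0.8142779578028819 angle to n 0.18645886615100443 g [  0.4666  10.4181 186.5519] [-0.0021 -0.3431 -0.9393]
0 T [446.064    2.7817 270.4124] world d [-0.2143  0.1103 -1.116 ] tool shift [-0.8166  0.1678  0.7801] tool turn [-0.0004 -0.003   0.0011] q [-18.8  18.7 122.2  70.5  31.9 -85. ] 0.0
{'clock': 17.25, 'joint_positions': array([-18.8,  18.6, 122.2,  70.5,  32. , -85.1]), 'position': array([446.3,   2.7, 271.5]), 'orientation': array([-159.9,  -35.1,    0. ]), 'contact_force': array([ 0.1,  0.6, -0.4]), 'grip_width': 43.586758463426115}
yellow [356.4 203.1] [348 197  18  13 225] [586.9  99.  118.3] [582.3  94.6 114.2] [592.4 103.4 121.7]
orange [320.2 188.4] [313 181  15  15 169] [546.8 106.6 129.3] [543.9 102.6 125.9] [551.3 110.6 131.2]
orange [520.5 321.6] [516 312  12  25 207] [1156.  -136.3   11.7] [1153.3 -166.7    3.2] [1158.2 -116.2   23.7]
orange [320.1 340.6] [315 339  10   4  30] [548.   11.2 126.7] [545.8  10.6 125. ] [550.7  11.9 129.3]
scene yellow [212.4 230.
[... 341 characters left out ...]
scene blue [364.  235.4] 2396 [ 448.6 -136.4   10.7] [ 417.6 -251.1    0.1] [486.6 -43.6  23.2]
top yellow [237.6 167.7] 16 [588.7  99.2 115.2] [583.8  95.9  85.2] [593.8 106.7 121.1]
top orange [279.3 182.5] 14 [544.6   2.4 153.4] [529.3  -1.  126.3] [553.3   5.5 216.8]
top orange [233.5 183.8] 13 [549.4 104.9 128.1] [546.5 101.2 124.9] [552.8 109.  131.8]
top red [258.9 192.9] 28 [519.   41.9 177.8] [505.5  25.2 161.6] [524.7  54.1 230.1]
top red [318.2 195.4] 23 [535.4 -80.6  33.3] [523.9 -82.8  30.5] [546.3 -77.5  37. ]
top red [233.  250.6] 45 [407.8 130.1  11.8] [402.5 108.4   7.9] [413.7 145.2  15.4]
top blue [316.8 218.6] 13 [481.  -77.7  12.4] [478.  -81.3   5.9] [482.7 -71.4  14.8]
```

View pics/s10.png

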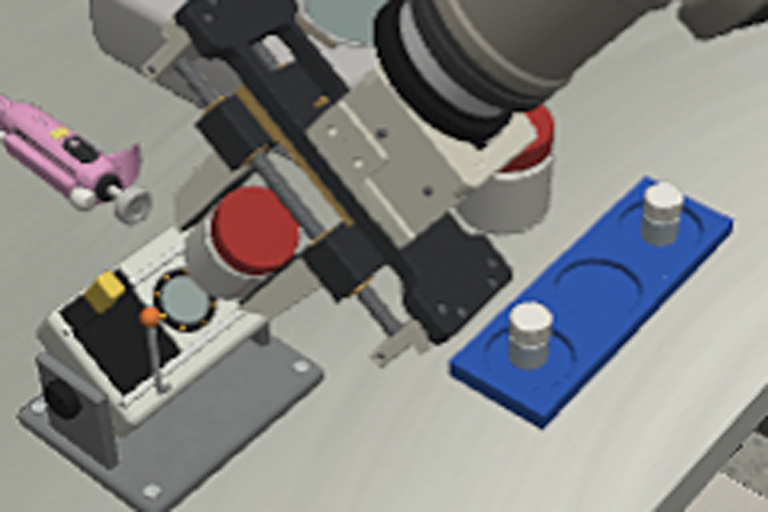

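The jar is held over the open lens (red cap at (257,228) in this crop), tilted toward the robot between the pointers. The vials stand in their pockets and the tray's middle pocket is empty. I'll average some pose readings and check the cap plane by vision.

```bash
cat > chk.py <<'E'
from plant import r
from h import *
np.set_printoptions(precision=2,suppress=True)
g=np.load("grip.npz");n=np.array([-np.sin(np.radians(35)),0,np.cos(np.radians(35))]);F=np.array([548.7,57.,124])
B=[];A=[];I=[]
for k in range(6):
    s=r.state();Rt=R.from_euler('xyz',s["orientation"],degrees=True);B.append(s["position"]+Rt.apply(g["b"]));A.append(Rt.apply(g["a"]));I.append(r.get_image("scene"))
b=np.mean(B,0);a=np.mean(A,0);print("base",b,"std",np.std(B,0),"axis",a,"off",b-F,"tool off",Rt.inv().apply(F-b),"turn about y,x err deg",np.degrees(Rt.inv().apply(np.cross(a,n))))
P=[]
for i in I:
    hsv=cv2.cvtColor(np.ascontiguousarray(i["pixels"]),cv2.COLOR_RGB2HSV);m=((hsv[...,0]<8)|(hsv[...,0]>170))&(hsv[...,1]>130)
    m[:180]=0;m[250:]=0;m[:,:235]=0;m[:,285:]=0
    k=cv2.erode(m.astype(np.uint8),np.ones((3,3)));P.append(pts(i,np.argwhere(k>0)[:,::-1]))
P=np.vstack(P);c=np.array([521.2,57,163.3])
for it in range(5):
    Q=P if it==0 else P[abs((P-c0)@nn)<2.5]
    if it==0: Q=P[abs((P-c-[0,0,2])@n)<5]
    c0=Q.mean(0);nn=np.linalg.svd(Q-c0,full_matrices=False)[2][2];nn*=np.sign(nn@n)
print("cap plane",len(Q),"centre",c0,"normal",nn,"expect",F+48*n,"angle",np.degrees(np.arccos(nn@n)))
E
python3 chk.py
```

```text
base [549.38  56.94 125.08] std [0.01 0.02 0.13] axis [-0.58 -0.    0.82] off [ 0.68 -0.06  1.08] tool off [-1.17  0.12  0.48] turn about y,x err deg [-0.02 -0.15  0.05]
cap plane 2619 centre [521.37  59.56 165.34] normal [-0.58 -0.    0.82] expect [521.17  57.   163.32] angle 0.43507339389954247
```

```bash
cat > balls.py <<'E'
from plant import r
from h import *
import pickle
from scipy.optimize import least_squares
np.set_printoptions(precision=2,suppress=True)
def ball(i,roi,s=None):
    hsv=cv2.cvtColor(np.ascontiguousarray(i["pixels"]),cv2.COLOR_RGB2HSV);m=cv2.inRange(hsv,(5,120,60),(18,255,255))
    k=np.zeros_like(m);x0,y0,x1,y1=roi;k[y0:y1,x0:x1]=m[y0:y1,x0:x1]
    px=np.argwhere(k>0)[:,::-1];P=pts(i,px,s);P=P[(P[:,2]>110)&(P[:,2]<140)]
    # bearing of the disc's middle, range by median depth + 2/3 r
    if s is None:
        C=-cv2.Rodrigues(np.array(i["rvec"]))[0].T@np.array(i["tvec"]).ravel()
    else:
        C=s["position"]+R.from_euler('xyz',s["orientation"],degrees=True).apply(np.array(i["mount"])[:3,3])
    c=np.mean(P,0);d=(c-C)/np.linalg.norm(c-C);return c+3.3*d,len(P)
d=pickle.load(open("im0.pkl","rb"))
S1=ball(d["scene"],(264,200,278,212));S2=ball(d["scene"],(220,232,231,246));print("scene",S1,S2,(S1[0]+S2[0])/2)
S1=ball(d["top"],(275,178,284,187));S2=ball(d["top"],(229,180,237,188));print("top",S1,S2,(S1[0]+S2[0])/2)
s,i=pickle.load(open("w2.pkl","rb"));S1=ball(i,(338,36,358,58),s);S2=ball(i,(336,162,356,180),s);print("w2",S1,S2,(S1[0]+S2[0])/2)
# upright jar cap top in tray, each camera (flat top only)
def cap(i,roi,s=None):
    hsv=cv2.cvtColor(np.ascontiguousarray(i["pixels"]),cv2.COLOR_RGB2HSV);m=((hsv[...,0]<8)|(hsv[...,0]>170))&(hsv[...,1]>130)
    k=np.zeros_like(m);x0,y0,x1,y1=roi;k[y0:y1,x0:x1]=m[y0:y1,x0:x1]
    P=pts(i,np.argwhere(k)[:,::-1],s);z=np.percentile(P[P[:,2]<100,2],70);Q=P[abs(P[:,2]-z)<2.2];return (Q.min(0)+Q.max(0))/2,np.ptp(Q,0),Q.mean(0)
print("cap scene",cap(d["scene"],(352,200,384,228)));print("cap top",cap(d["top"],(338,217,360,238)))
for w,roi in(("w1",(250,115,305,180)),("w6",(290,155,345,215))):
    s,i=pickle.load(open(w+".pkl","rb"));print("cap",w,cap(i,roi,s))
E
python3 balls.py
```

```text
scene (array([548.87,   7.27, 125.73]), 22) (array([548.58, 107.04, 125.78]), 30) [548.73  57.15 125.76]
top (array([549.99,   4.66, 125.34]), 14) (array([549.74, 105.75, 124.69]), 12) [549.86  55.2  125.02]
w2 (array([548.98, 107.24, 126.25]), 117) (array([548.63,   7.04, 126.16]), 85) [548.81  57.14 126.2 ]
cap scene (array([ 452.32, -146.84,   56.13]), array([39.82, 43.98,  4.37]), array([ 452.27, -146.04,   55.84]))
cap top (array([ 454.5 , -150.73,   55.94]), array([37.92, 37.93,  4.15]), array([ 453.58, -151.39,   55.64]))
cap w1 (array([ 453.87, -149.18,   56.39]), array([41.46, 41.28,  4.17]), array([ 453.87, -148.78,   56.12]))
cap w6 (array([ 453.45, -148.32,   56.51]), array([39.88, 41.4 ,  4.33]), array([ 453.4 , -148.42,   56.18]))
```

```bash
cat > cap.py <<'E'
from balls import *
n=np.array([-np.sin(np.radians(35)),0,np.cos(np.radians(35))]);u=np.array([n[2],0,-n[0]]);E=48*n
def held(i,roi,s=None,name=""):
    hsv=cv2.cvtColor(np.ascontiguousarray(i["pixels"]),cv2.COLOR_RGB2HSV);m=((hsv[...,0]<8)|(hsv[...,0]>170))&(hsv[...,1]>130)
    k=np.zeros_like(m);x0,y0,x1,y1=roi;k[y0:y1,x0:x1]=m[y0:y1,x0:x1]
    P=pts(i,np.argwhere(k)[:,::-1],s);P=P[np.linalg.norm(P-[521,57,165],axis=1)<35]
    h=P@n;z=np.median(h);Q=P[abs(h-z)<3];uy=np.c_[Q@u,Q[:,1]]
    hull=cv2.convexHull(uy.astype(np.float32))[:,0]
    # circle of radius 21.5 that best fits the rim, robust
    f=least_squares(lambda c:np.hypot(*(hull-c).T)-c[-1]*0-21,uy.mean(0),loss='soft_l1',f_scale=.7)
    c=f.x
    print(name,len(Q),"u,y mean",uy.mean(0),"fit",c,"rms",np.sqrt(np.mean(f.fun**2)),"ptp",np.ptp(uy,0),"h",z,"y ext",uy[:,1].min(),uy[:,1].max(),"u ext",uy[:,0].min(),uy[:,0].max())
    nn=np.linalg.svd(Q-Q.mean(0),full_matrices=False)[2][2];print("   normal",nn*np.sign(nn@n))
i=r.get_image("scene");b=ball(i,(220,232,231,246))[0];print("ball+y scene",b,"focus u,y,h",b@u,b[1]-50,b@n+48);held(i,(235,180,290,250),None,"scene")
s=r.state();i=r.get_image("wrist");b=ball(i,(310,178,330,200),s)[0];print("ball+y wrist",b,"focus",b@u,b[1]-50,b@n+48);held(i,(200,200,440,400),s,"wrist")
o=i["pixels"][170:400,180:460,::-1];cv2.imwrite("pics/w11.png",cv2.resize(o,None,fx=2.5,fy=2.5,interpolation=cv2.INTER_CUBIC))
E
python3 cap.py | grep -v '^cap\|^top\|^w2'
```

```text
scene (array([548.87,   7.27, 125.73]), 22) (array([548.58, 107.04, 125.78]), 30) [548.73  57.15 125.76]
ball+y scene [549.05 107.15 125.53] focus u,y,h 521.7560952930907 57.14836133112257 -164.08859135778943
scene 496 u,y mean [522.15  58.8 ] fit [522.19  58.2 ] rms 0.8501649407460611 ptp [42.29 38.69] h -163.96856373315418 y ext 39.7167614693815 78.4030490945598 u ext 500.9684061239647 543.2567357778147
   normal [-0.58  0.    0.82]
ball+y wrist [549.01 106.96 126.11] focus 522.0608001996014 56.96021158123534 -163.5959818256
wrist 4150 u,y mean [522.38  59.88] fit [522.39  56.33] rms 0.20554051440306975 ptp [42.44 41.99] h -163.09007801647002 y ext 35.3718698282898 77.36410397775664 u ext 501.0997318605125 543.544696522289
   normal [-0.58  0.    0.82]
```

View pics/w11.png

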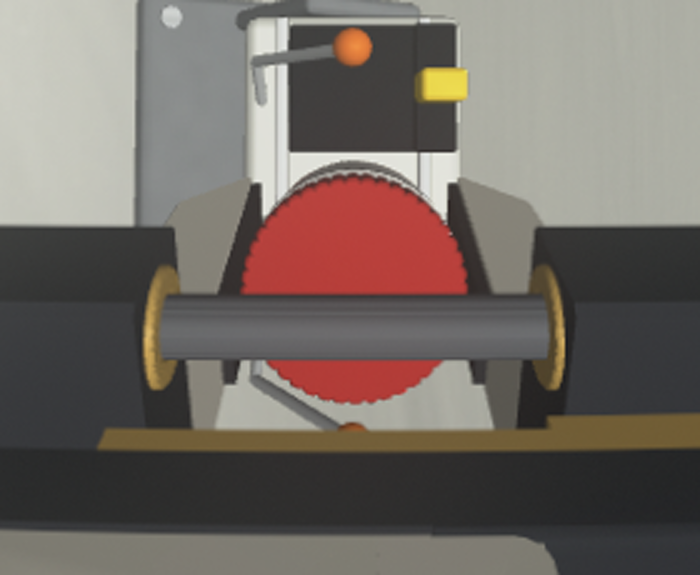

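In the wrist view the cap (355,290) lies on the line of both balls, (352,47) and (352,430), with the lens open. Cap against balls within each camera's picture agrees within about 1 mm: wrist gives u +0.3, y -0.6, h +0.5 and scene gives u +0.4, y +1.0, h +0.1. The normal is within 0.5°. One small trim of -0.5 mm in u and -0.4 mm along the axis, then hold still.

>>> carry_out(
  rows=[
    [0,[-0.0005,0.0001,0.0004],[0,0,0]],
    [0,[0,0,0],[0,0,0]],
    [0,[0,0,0],[0,0,0]],
    [0,[0,0,0],[0,0,0]],
    [0,[0,0,0],[0,0,0]],
  ],
)

```text
clock: 18.3
position: [446.2, 2.7, 270.3]
orientation: [-159.9, -35.0, -0.0]
contact_force: [0.1, -0.6, -0.3]
grip_width: 43.5
```

```bash
python3 chk.py; python3 -c "
from plant import r
s=r.state();print(s['clock'],s['joint_vel'].round(2),s['grip_width'],s['contact_force']);print(r.hand_in())"
```

```text
base [549.2   57.03 124.2 ] std [0.01 0.01 0.01] axis [-0.58 -0.    0.82] off [0.5  0.03 0.2 ] tool off [-0.52 -0.02 -0.13] turn about y,x err deg [-0.03 -0.13  0.05]
cap plane 2589 centre [521.19  59.66 164.44] normal [-0.58 -0.01  0.82] expect [521.17  57.   163.32] angle 0.4866632012881052
18.6 [ 0.08  0.08  0.12  0.05 -0.06  0.03] 43.35578921227826 [-0.64520728 -0.37133308 -0.40203311]
the job is handed in; nothing more can be done
None
```

The job is handed in: the shutter is fully open and the jar is held still in the air at the focus, cap away from the camera. It took 18.6 s of the 48 s allowed.

- **Shutter:** I pushed the tab with shut fingers until it met a firm stop (28 N peak, settling to 13 N). The top camera then put the tab 42.3 mm from the pointer midpoint, and later pictures showed the lens clear.
- **Jar:** I lifted the middle-sized red-capped jar out of the tray after that. Gripping it straight down its axis could not reach the target, because joint 5 hit its lower limit. I set it down on free table, regripped it with the tool tilted 20° and carried it to the focus.
- **Last position check:** The arm's own readings put the base centre about 0.5 mm from the estimated focus and the axis within 0.2° of the lens axis. Grip was 43.4 mm, with joint speeds and outside force near zero.
- **Where the checks disagreed:**
  - Sideways (along y), comparing cap with pointer balls gave -0.6 mm in the wrist view and +1.0 mm in the scene view, so I left y alone.
  - A cruder scene-camera average of the cap, not taken relative to the balls, read +2.7 mm in y. I put that down to calibration error and the partly hidden cap.
  - The cap plane by vision was within 0.5° of square.
- **Other items:** Both vials were in their pockets in the last scene picture. No force readings suggested the jar touched the camera.

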